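# Ready the cord winder for its next spool

### The arm

A 6-joint arm with a two-finger parallel gripper is mounted at the origin on the work surface. World frame = base frame: x ahead of the robot, y to its left, z up, the work surface at z = 0. Lengths are in mm, angles in degrees, forces in N, time in s.
With the tool pointing down it reaches from about 300 to 850 mm from the base axis. Payload 4.2 kg.
Tool frame: the origin (TCP) lies midway between the tips of the shut fingers; the grasp point (between the pads) lies 19 mm behind it (env.hold_point_z is the z of the grasp point in the tool frame, in mm); z points along the fingers, y is the direction in which the jaws open and shut (so a half turn about z gives the same grasp; the last joint's range is limited). The gripper opens to 91 mm and grips with 3 to 60 N. Pads are 32 mm wide; open, the fingers measure 118 mm over their backs; the gripper's body (76 mm by 178 mm) begins 60 mm behind the grasp point.
Start: joints at [67.724, 18.312, 89.639, -0, 72.044, -1.146], TCP at [207.29, 536.356, 184.476] pointing down, gripper open.
Joint ranges: [-177.97, 177.97], [-48.28, 115.42], [12.27, 149.76], [-77.06, 257.06], [2.81, 150.46], [-146.56, 146.56]. Speed limits (degrees/s): [147.25, 147.25, 180, 180, 180, 180].

### API

Orientations are given as [roll, pitch, yaw] about the fixed x, y, z axes, in that order (R = Rz(yaw) Ry(pitch) Rx(roll)).
In Python, from workcell import env, grab_frame, camera_params, spotter gives the robot as it stands. The module is installed in compiled form; this text tells all that it offers.
- The arm moves only by the shell command python3 -m jog 'ROWS' [FORCE]. ROWS is text: rows parted by semicolons, each of 7 numbers parted by spaces: the turn, a rotation vector about the world's x, y, z in units of 5 degrees (1.0 is 5 degrees), then the shift along the world's x, y, z in units of 25 mm (1.0 is 25 mm), then the opening, from 0 (shut) to 1 (fully open). A call has 1 to 5 rows; each row is the pose to reach, as a shift and turn from the pose commanded when the call began; what a row does not reach only later rows make up. A row lasts 1/8 s, in which the tool goes at most 62.5 mm and 10.7 degrees, less where a joint would pass 70% of its speed; a pose out of reach is approached as far as the arm can. A call with a gripper value outside its range is refused whole. The fingers move at their own pace and stop on an object; FORCE is the grip in N (left out, the last holds). Time passes only in rows, so rows that repeat a pose let the fingers close. It gives the time, the measured TCP pose, the force and the opening at its end, in the units of the state.
- env.state(): the state, without advancing time (a new reading comes with each control period).
- grab_frame(name): name is "scene" or "top" or "wrist"; returns the picture (420x560x3 uint8, red, green, blue); there is no depth.
- camera_params(name): a dict with "K" (3x3 intrinsics, pixels), "dist" ([k1, k2, p1, p2, k3] as OpenCV has them; the pictures are not rectified), "rvec" (rotation vector, rad) and "tvec" (3), from world to camera coordinates, as OpenCV has them. Camera axes: x right, y down, z forward; pixel columns grow to the right and rows downward; lengths in mm; the calibration is good to about 2 mm. A picture is of the moment at which its call begins: read the wrist's pose just before it. camera_params takes no time and is no camera call; for the wrist camera it gives the pose at the moment of the call.
- env.job_done(): hands the job in, once; it reports no verdict.
Trained networks look in the newest picture that a camera, given by its name, has taken for a name from the list of things; names that differ only in an ending like _2 or _b are one class to them, and where a whole thing is asked for, a point or a joint stands for the part that bears it (a point fixed in the world has none). Each returns a list of dicts, best first, with "conf" (0 to 1); they miss things now and then, are a little off and sometimes report something else, mostly with a low value. They report only what shows in the picture. A call takes as long as a camera call.
- spotter.look_for(query, camera): "box" ([left, top, width, height] in pixels, round what is visible of it).
- spotter.trace(query, camera): "region" (420x560 bool, what is visible of it) and "box" ([left, top, width, height] in pixels, round what is visible of it).
The state is a dict: "time_s": time; "qpos": joint angles; "qvel": joint speeds; "effort": joint torques, N m; "ee_pos": TCP position; "ee_rot": TCP orientation; "force": force on the tool from outside, world axes, zero at the start; "torque": the same for the moment, N m; "gripper_width": finger opening in mm.
Only numpy, scipy, OpenCV 4.12 (cv2) and the standard library are available. Lean on these libraries where they do the work, as an engineer would, in place of code of your own. Each camera call takes 0.05 s, during which the arm holds its last target. There are 200 camera calls.

### The job

Get the bench cord winder ready for its next spool: swing the red reset lever of the turns counter all the way to its stop, so that the needle goes back to zero, and let it spring home again. Then take hold of the black pull knob at the tail end and draw the sprung centre out until the whole red band on its rod has just come clear of the sleeve, and finish while still holding it there with the fingers on the knob, so that a colleague can drop the spool in. Leave the other things on the bench where they are.

Things in the scene. Friction and masses are not known exactly. Their poses are not given: they have to be found in the camera images.
- winder: Bench cord winder, fixed to the table: base plate 140 x 460 mm (a round motor end sticks out 30 mm more at -y), green headstock (box 110 x 120 mm, top 155 mm above the table) at its -y end, green tailstock at its +y end (top 127 mm above the table). Origin: centre of the underside, on the table. Its own y axis runs level along the spindle line from the headstock to the tailstock, z is up. The spindle line is 105 mm above the table.
- pull_knob (a point): Black round pull knob on the outer end of the sprung centre's rod, 30 mm in diameter, 24 mm long along the winder's y axis; this point is its centre, 105 mm above the table and 177 mm along the winder's y from the winder's origin when home. Same axes as the winder. Between sleeve and knob 30 mm of bare 12 mm rod show at home. Free space on both sides and above.
- centre (a joint): How far the sprung centre (rod and knob) is pulled out, in m, along the winder's +y: 0 home, end stop at 0.060. The inner spring pulls it back with 5 N at home, rising evenly to 11.5 N at 0.042. The 8 mm wide red band is hidden in the sleeve at home, begins to show at 0.032 and is wholly clear of the sleeve at 0.040.
- sleeve_mouth (a point): Centre of the open outer end of the steel sleeve (28 mm in diameter) out of which the rod is pulled, on the spindle line.
- lever_pivot (a point): Axis of the reset lever, which is also the centre of the dial: 35 mm above the headstock's top, inside the round counter drum (68 mm in diameter, its glass top 206 mm above the table). The dial faces up.
- lever_post (a point): Middle of the upright red post at the end of the reset lever, 13 mm in diameter, with a 17 mm ball on top; the post stands 60 mm from the pivot axis, its foot on a flat arm 163 mm above the table, its top 213 mm; this point is 190 mm above the table. It moves with the lever.
- reset_lever (a joint): Angle of the reset lever in rad: 0 home, 1.0 at its stop, growing anticlockwise seen from above. At home the post points from the pivot along the winder's -x, turned 0.5 rad towards its +y; at the stop 0.5 rad towards its -y. The return spring needs 1.2 N at the post at home and 3.2 N at the stop, and brings the lever home when it is let go.
- needle (a joint): Reading of the red needle on the turns counter in rad, 0 at the broad red zero tick (winder +x), growing clockwise seen from above to 1.0. It stands above zero at first; the lever carries it back as it swings (the needle is at most about 1 - lever), to zero only at the lever's stop, and it stays there when the lever goes back.
- spool_a: Empty white spool standing upright by the winder, 44 mm in diameter, 80 mm tall; origin under its centre. To be left alone.
- spool_b: Empty wooden spool standing upright by the winder, 44 mm in diameter, 80 mm tall; origin under its centre. To be left alone.
- bead_tray: White bead tray 100 x 150 x 22 mm; origin under its centre. To be left alone.
- pliers: Pliers with red handles lying flat, about 140 mm long; origin near the pivot, on the table. To be left alone.
- lighter: Magenta lighter lying flat, 80 x 24 x 13 mm; origin under it. To be left alone.
- bead_jar: Amber glass jar with white cap, 60 mm in diameter, 85 mm tall; origin under its centre. To be left alone.
- screwdriver: Screwdriver lying flat; origin on the table under it. To be left alone.

How it is judged (in metres and radians):
On the way, in this order (a step that is already met when the one before it is completed fails the run):
1. the reset lever is swung to its stop and the needle goes to zero (value of joint reset_lever above 0.95 rad and value of joint needle below 0.12 rad), for 0.05 s.
2. the reset lever is let go and has sprung home, with the centre still home (value of joint reset_lever below 0.06 rad and value of joint centre below 0.01 m), for 0.1 s.
3. the sprung centre is drawn out to its red band by the knob (value of joint centre between 0.0375 and 0.049 m and contact force between the fingers and centre_c2 above 5 N), for 0.3 s.
At the end, for the whole second after the job is handed in: The fingers hold the pull knob (contact force over 5 N) with the sprung centre still and 37.5 to 49 mm out, so that the red band is just clear of the sleeve; the reset lever is home within 0.06 rad and the needle within 0.12 rad of zero (all of step 3 and velocity of joint centre between -0.01 and 0.01 m/s and value of joint reset_lever below 0.06 rad and value of joint needle below 0.12 rad); the arm keeps its last pose, push and grip.
It fails at once if one of the other things (spools, tray, pliers, lighter, jar, screwdriver) is shifted by more than 30 mm (distance of any of spool_a, spool_b, bead_tray, pliers, lighter, bead_jar, screwdriver from where it was at the start of the episode above 0.03 m).
It fails at once if a spool or the jar is tipped over (angle between any of spool_a, spool_b, bead_jar's own z axis and vertical above 0.5 rad).
It also fails if it takes over 54 s, if anything falls off the work surface, if the arm or the gripper's body presses on something with over 40 N, if the wrist force passes 120 N, or if a joint passes its speed limit or range.

## Working session

There is one attempt and no reset: what is moved stays moved. The work goes in short steps, Python scripts to look and compute and a shell command to move; the robot and the scene stay as the last step left them, time stands still between calls to the robot, and variables do not carry over. Pictures are saved under pics/ and viewed, about 8 in all and at most 12, crops included, and the job is handed in when it is done.

```bash
mkdir -p pics
cat > h.py <<'E'
import numpy as np, cv2
from workcell import env, grab_frame, camera_params, spotter
def save(cam,name):
    im=grab_frame(cam); cv2.imwrite('pics/'+name,im[:,:,::-1]); return im
def ray(cam,uv,z,p=None):
    p=p or camera_params(cam); R=cv2.Rodrigues(np.array(p['rvec'],float))[0]; t=np.array(p['tvec'],float).ravel()
    q=cv2.undistortPoints(np.array([[uv]],float),np.array(p['K'],float),np.array(p['dist'],float))[0,0]
    d=R.T@np.array([q[0],q[1],1]); c=-R.T@t
    return c+d*(z-c[2])/d[2]
def proj(cam,P):
    p=camera_params(cam)
    return cv2.projectPoints(np.array(P,float).reshape(-1,1,3),np.array(p['rvec'],float),np.array(p['tvec'],float),np.array(p['K'],float),np.array(p['dist'],float))[0].reshape(-1,2)
E
python3 - <<'E'
from h import *
a=save('top','t0.png'); b=save('scene','s0.png')
for cam in('top','scene'):
  for n,z in(('pull_knob',105),('lever_post',190),('winder',0),('spool_a',40),('bead_jar',40)):
    for r in spotter.look_for(n,cam)[:2]:
      x,y,w,h=r['box']; print(cam,n,round(r['conf'],2),np.round(r['box']),ray(cam,(x+w/2,y+h/2),z).round())
print(env.state()['time_s'], env.state()['ee_rot'], env.hold_point_z)
E
```

```text
top pull_knob 0.87 [220. 202.  77.  15.] [506.  66. 105.]
top lever_post 0.55 [339. 216.   6.  11.] [ 469. -153.  190.]
top winder 0.63 [210. 185. 174.  62.] [517. -42.   0.]
top spool_a 0.51 [264. 245.  14.  20.] [390.  26.  40.]
top spool_a 0.49 [298. 168.  20.  18.] [631. -67.  40.]
top bead_jar 0.71 [440. 241.  33.  25.] [ 427. -507.   40.]
scene pull_knob 0.69 [273. 212.  62.  47.] [502.  73. 105.]
scene lever_post 0.74 [395. 232.  16.  24.] [407. 317. 190.]
scene lever_post 0.17 [248. 130.  32.  34.] [ 372. -182.  190.]
scene winder 0.96 [208. 163. 145. 130.] [473. -35.   0.]
scene spool_a 0.61 [230. 239.  19.  28.] [634. -61.  40.]
scene spool_a 0.58 [309. 200.  12.  27.] [384.  31.  40.]
scene bead_jar 0.93 [177. 131.  16.  30.] [ 435. -501.   40.]
0.6 [1.79993206e+02 8.03099118e-04 1.58870221e+02] -18.8
```

View pics/t0.png

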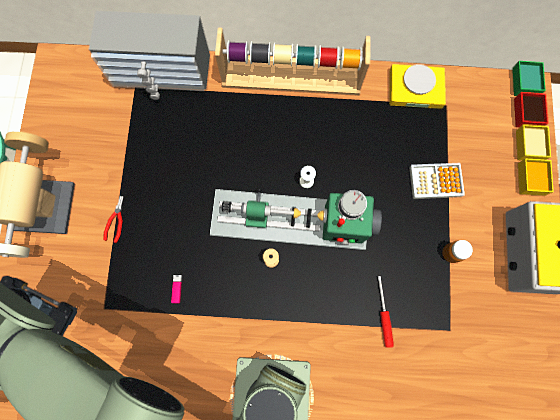

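View pics/s0.png

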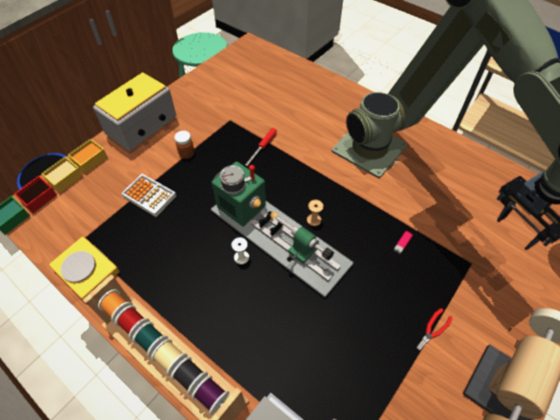

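The top view shows the winder with its knob near (225,207), the tailstock at (257,213), the drum at (352,204) and the red post at about (341,221). The wooden spool is at (271,258) and the white spool at (308,176). The scene view agrees. Next I'll zoom in for exact pixels.

Run:
```python
import cv2
im=cv2.imread('pics/t0.png')[175:260,200:395]
cv2.imwrite('pics/t0c.png',cv2.resize(im,None,fx=4,fy=4,interpolation=cv2.INTER_CUBIC))
```

```text
(no output)
```

View pics/t0c.png

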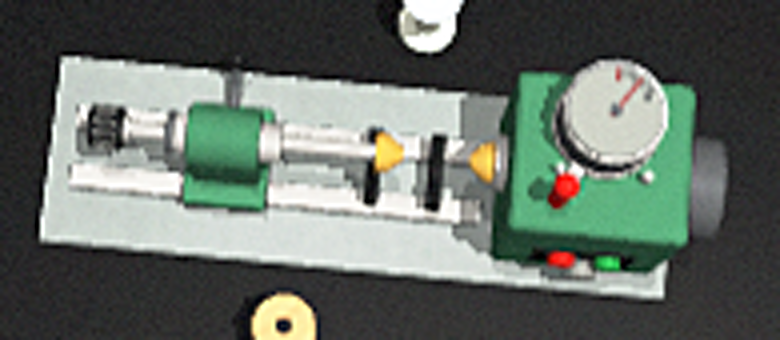

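The crop shows base-plate corners at (62,57), (41,242) and (663,298). The knob is at (103,128), the dial centre at (614,112) and the ball at (568,184). I'll fit the winder pose from these.

Run:
```python
from h import *
from scipy.optimize import least_squares
px=lambda u,v:((u+.5)/4+200-.5,(v+.5)/4+175-.5)
# winder-frame points: corners (x +-70,y +-230), knob, base z~ 12?
uv=np.array([px(62,57),px(41,242),px(663,298),px(103,128)])
for z in(0,12):print([ray('top',u,z).round() for u in uv[:3]])
k=ray('top',uv[3],105);d=ray('top',px(614,112),206);b=ray('top',px(568,184),213)
print('knob',k,'dial',d,'ball',b,'post dist',np.linalg.norm((b-d)[:2]))
def W(p,P):
    c,s=np.cos(p[2]),np.sin(p[2]);P=np.array(P,float)
    return np.c_[p[0]+c*P[:,0]-s*P[:,1],p[1]+s*P[:,0]+c*P[:,1],P[:,2]]
for zb in(8,12,16):
  P=[[70,230,zb],[-70,230,zb],[-70,-230,zb],[0,177,105]]
  r=least_squares(lambda p:(proj('top',W(p,P))-uv).ravel(),[500,-40,0.])
  print(zb,r.x,np.degrees(r.x[2]),r.fun.round(1))
p=r.x;c,s=np.cos(p[2]),np.sin(p[2])
for n,q in(('dial',d),('ball',b),('knob',k)):
  e=q[:2]-p[:2];print(n,'in winder',c*e[0]+s*e[1],-s*e[0]+c*e[1])
```

```text
[array([587., 210.,   0.]), array([444., 212.,   0.]), array([ 431., -250.,    0.])]
[array([583., 208.,  12.]), array([442., 210.,  12.]), array([ 429., -248.,   12.])]
knob [509.58109089 159.21830199 105.        ] dial [ 517.29522749 -178.67065799  206.        ] ball [ 467.19692168 -150.02302898  213.        ] post dist 57.710717309713765
8 [ 5.06023208e+02 -1.97348767e+01 -2.84044793e-02] -1.6274567844861618 [ 0.   0.6 -0.4 -0.  -0.4 -0.1  0.8 -0.5]
12 [ 5.05455171e+02 -1.98785792e+01 -2.87454037e-02] -1.6469903130236219 [-0.1  0.4 -0.6 -0.1 -0.1 -0.1  0.8 -0.3]
16 [ 5.04885812e+02 -2.00226303e+01 -2.90851513e-02] -1.6664564167342464 [-0.3  0.3 -0.8 -0.1  0.2 -0.   0.8 -0.1]
dial in winder 17.01781819454641 -158.2200497104568
ball in winder -33.89240202952054 -131.04144840099462
knob in winder -0.5192217496505487 179.3016672322783
```

```bash
python3 -m jog '0 0 -8 4 -10 2 0;0 0 -8 4 -10 2 0;0 0 -8 4 -10 2 0;0 0 -8 4 -10 2 0;0 0 -8 4 -10 2 0' 40; python3 -m jog '0 0 -6.1 4 -10 0 0;0 0 -6.1 4 -10 0 0;0 0 -6.1 4 -10 0 0;0 0 -6.1 4 -10 0 0;0 0 -6.1 4 -10 0 0'; python3 -m jog '0 0 0 2.1 -5.6 0 0;0 0 0 2.1 -5.6 0 0;0 0 0 2.1 -5.6 0 0;0 0 0 2.1 -5.6 0 0;0 0 0 2.1 -5.6 0 0'
python3 - <<'E'
from h import *
save('wrist','w1.png'); print(proj('wrist',[[465,-148,190],[517,-178,206]]))
print(env.state()['ee_pos'],env.state()['ee_rot'],env.state()['force'],env.state()['time_s'])
for r in spotter.look_for('lever_post','wrist')[:2]:
  x,y,w,h=r['box'];print(r,ray('wrist',(x+w/2,y+h/2),190))
E
```

```text
time_s: 1.23
ee_pos: [308.0, 284.0, 235.5]
ee_rot: [179.9, 0.0, 118.7]
force: [0.4, -0.2, 0.8]
gripper_width: 44.3
time_s: 1.85
ee_pos: [408.1, 33.4, 234.7]
ee_rot: [179.9, 0.0, 88.1]
force: [-0.1, 0.7, -0.1]
gripper_width: 0.3
time_s: 2.48
ee_pos: [459.4, -103.0, 234.5]
ee_rot: [-180.0, -0.0, 88.4]
force: [0.2, -0.4, 0.7]
gripper_width: 0.6
[[289.18307048 275.36729734]
 [362.92477187 321.74664217]]
[ 459.34486848 -102.65789816  234.5218039 ] [-1.79992132e+02 -2.73056121e-02  8.84252574e+01] [ 0.17122116 -0.01162638 -0.43614759] 2.525
```

View pics/w1.png

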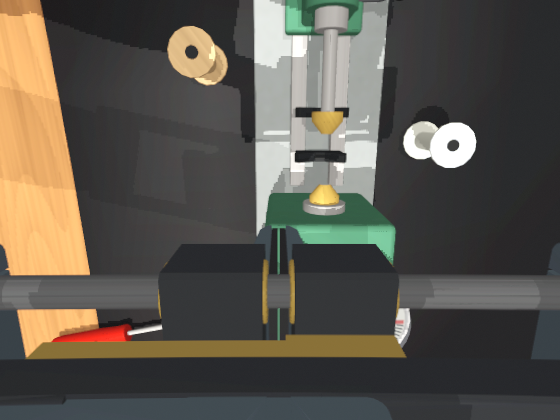

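The wrist view shows the spindle tip at (324,195) and the headstock as expected. The post is hidden behind the gripper. Next I'll descend beside it and push.

```bash
python3 -m jog '0 0 0 0 0 -2.25 0;0 0 0 0 0 -2.25 0;0 0 0 0 0 -2.25 0'; python3 -m jog '0 0 0 0 -0.8 0 0;0 0 0 0 -1.2 0 0;0 0 0 0 -1.6 0 0;0 0 0 0 -2.0 0 0'; python3 -m jog '0 0 0 0 -.3 0 0;0 0 0 0 -.6 0 0;0 0 0 0 -.8 0 0;0 0 0 0 -.8 0 0'
python3 - <<'E'
from h import *
save('top','t2.png');im=cv2.imread('pics/t2.png')[175:260,280:395]
cv2.imwrite('pics/t2c.png',cv2.resize(im,None,fx=5,fy=5,interpolation=cv2.INTER_CUBIC))
E
```

```text
time_s: 2.95
ee_pos: [460.8, -103.3, 179.9]
ee_rot: [179.9, 0.0, 88.4]
force: [0.7, 0.4, -0.4]
gripper_width: 0.2
time_s: 3.45
ee_pos: [460.0, -153.3, 179.8]
ee_rot: [179.9, -0.1, 88.4]
force: [-1.9, 2.9, 2.4]
gripper_width: 0.4
time_s: 3.95
ee_pos: [460.9, -174.1, 178.7]
ee_rot: [179.9, 0.0, 88.3]
force: [1.4, 3.1, 4.8]
gripper_width: 0.4
```

View pics/t2c.png

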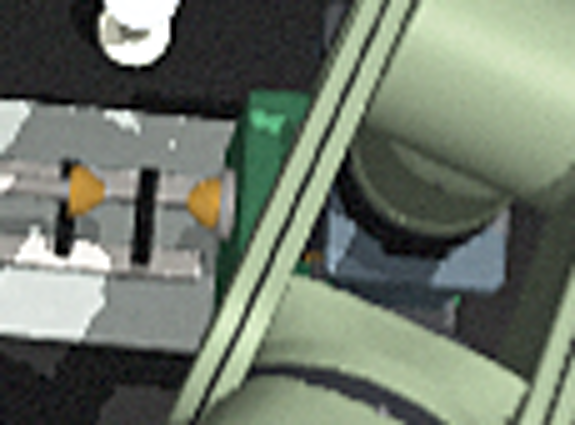

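The arm hides the lever in the top view, so I'll creep on by force. The 3 N reading matches the lever spring.

```bash
python3 -m jog '0 0 0 0 -.1 0 0;0 0 0 0 -.2 0 0;0 0 0 0 -.2 0 0'; python3 -m jog '0 0 0 0 -.1 0 0;0 0 0 0 -.1 0 0;0 0 0 0 -.1 0 0';python3 -m jog '0 0 0 0 -.1 0 0;0 0 0 0 -.1 0 0;0 0 0 0 -.1 0 0'
```

```text
time_s: 4.38
ee_pos: [461.5, -178.5, 178.7]
ee_rot: [179.8, -0.0, 88.4]
force: [3.1, 4.1, 3.5]
gripper_width: 0.3
time_s: 4.75
ee_pos: [462.0, -180.7, 178.7]
ee_rot: [179.7, -0.0, 88.4]
force: [4.7, 3.6, 4.5]
gripper_width: 0.1
time_s: 5.12
ee_pos: [461.8, -183.1, 178.7]
ee_rot: [179.7, -0.1, 88.4]
force: [4.5, 4.3, 4.0]
gripper_width: 0.6
```

```bash
python3 -m jog '0 0 0 0 -.1 0 0;0 0 0 0 -.1 0 0;0 0 0 0 -.1 0 0'; python3 -m jog '0 0 0 0 -.1 0 0;0 0 0 0 -.1 0 0;0 0 0 0 -.1 0 0';python3 -m jog '0 0 0 0 -.1 0 0;0 0 0 0 -.1 0 0;0 0 0 0 -.1 0 0'
```

```text
time_s: 5.5
ee_pos: [461.7, -184.7, 178.6]
ee_rot: [179.8, -0.2, 88.4]
force: [4.6, 7.1, 5.1]
gripper_width: 0.5
time_s: 5.88
ee_pos: [461.8, -185.5, 178.6]
ee_rot: [179.8, -0.4, 88.3]
force: [5.1, 11.8, 4.4]
gripper_width: 0.2
time_s: 6.25
ee_pos: [461.8, -186.1, 178.5]
ee_rot: [179.8, -0.6, 88.3]
force: [5.6, 16.5, 6.1]
gripper_width: 0.5
```

At the stop: the force is rising steeply, at y close to the predicted -181 to -184. Now I'll let the lever follow back, leave it and check.

```bash
python3 -m jog '0 0 0 0 .8 0 0;0 0 0 0 1.6 0 0;0 0 0 0 2.4 0 0;0 0 0 0 3.4 0 0;0 0 0 0 3.4 0 0'; python3 -m jog '0 0 0 0 0 2 .5;0 0 0 0 2 2 .5;0 0 0 0 6 2 .6;0 0 0 0 8 2 .7;0 0 0 0 9.6 2 .7'; python3 -m jog '0 0 0 1 0 0 .7;0 0 0 2 1 0 .7;0 0 0 2 1 0 .7'
python3 - <<'E'
from h import *
save('top','t3.png');im=cv2.imread('pics/t3.png')[175:260,200:395]
cv2.imwrite('pics/t3c.png',cv2.resize(im,None,fx=4,fy=4,interpolation=cv2.INTER_CUBIC))
save('wrist','w3.png')
for cam in('wrist','scene'):
  if cam=='scene':grab_frame(cam)
  for r in spotter.look_for('pull_knob',cam)[:2]:
    x,y,w,h=r['box'];print(cam,r,ray(cam,(x+w/2,y+h/2),105))
print(proj('wrist',[[509.6,159.2,105],[510,157,105]]),env.state()['ee_pos'])
E
```

```text
time_s: 6.88
ee_pos: [459.0, -105.7, 177.5]
ee_rot: [-179.9, 0.1, 88.5]
force: [0.3, 0.5, 0.8]
gripper_width: -0.0
time_s: 7.5
ee_pos: [460.1, 131.8, 227.8]
ee_rot: [180.0, 0.1, 88.3]
force: [0.1, -0.7, -0.5]
gripper_width: 47.8
time_s: 7.88
ee_pos: [511.2, 156.4, 227.0]
ee_rot: [-180.0, 0.1, 88.4]
force: [-0.6, -1.0, 0.1]
gripper_width: 63.9
wrist {'box': [264.0, 180.9, 33.8, 159.9], 'conf': 0.67} [508.62478537  88.47813553 105.        ]
scene {'box': [272.2, 211.0, 62.9, 49.0], 'conf': 0.6} [504.05015722  72.13723763 105.        ]
[[279.80751472 189.70731682]
 [280.30575512 192.02203818]] [509.33143309 155.26289328 228.17979687]
```

View pics/t3c.png

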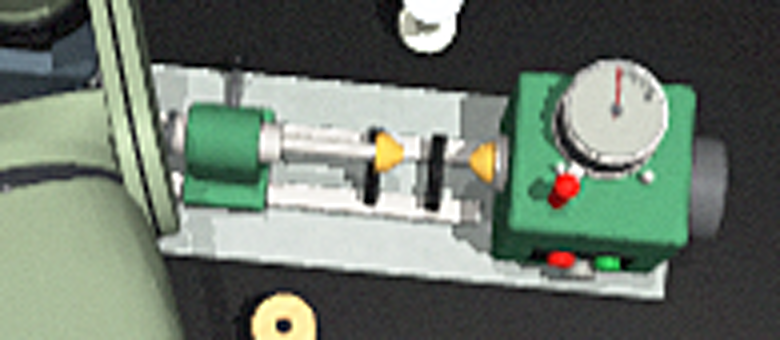

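View pics/w3.png

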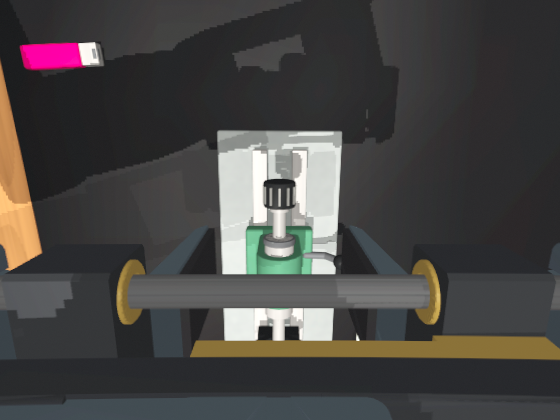

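The needle is at the zero tick and the lever is home. The wrist view shows the knob centred at about (279.5,195), which is roughly (509.5, 155), in line with the jaws. I'll descend and grip.

```bash
python3 -m jog '0 0 0 0 0 -2 .7;0 0 0 0 0 -4 .7;0 0 0 0 0 -5.4 .7;0 0 0 0 0 -5.68 .7;0 0 0 0 0 -5.68 .7'; python3 -m jog '0 0 0 0 0 0 0;0 0 0 0 0 0 0;0 0 0 0 0 0 0;0 0 0 0 0 0 0;0 0 0 0 0 0 0' 50
```

```text
time_s: 8.75
ee_pos: [510.3, 156.1, 87.1]
ee_rot: [179.9, -0.0, 88.3]
force: [0.7, -0.5, 0.5]
gripper_width: 64.2
time_s: 9.38
ee_pos: [511.1, 156.5, 86.9]
ee_rot: [179.8, -0.0, 88.4]
force: [-0.9, -0.2, 12.1]
gripper_width: 16.9
```

A width of 16.9 mm is less than the 30 mm knob, and there is an upward force of 12 N. I'll look.

Run:
```python
from h import *
a=save('wrist','w4.png');b=save('scene','s4.png')
w=a[100:400,130:430][:,:,::-1];s=cv2.resize(b[190:290,260:380][:,:,::-1],None,fx=4,fy=4,interpolation=cv2.INTER_CUBIC)
o=np.zeros((400,780,3),np.uint8);o[:300,:300]=w;o[:400,300:780]=s;cv2.imwrite('pics/c4.png',o)
s=env.state();print(s['gripper_width'],s['force'],s['torque'],s['ee_pos'])
```

```text
8.714574889836777 [-4.12926771 -1.06878643 23.79826566] [-0.35126029  0.8743111  -0.01777125] [511.22438257 156.72995803  88.98524822]
```

View pics/c4.png

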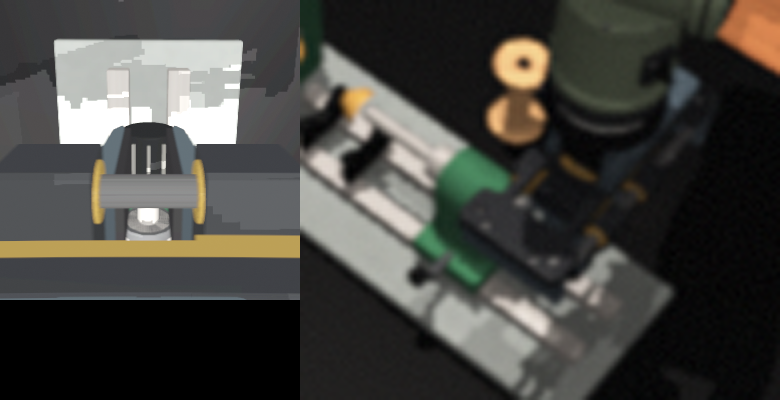

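The force pushes the tool up, so the pads closed above the knob's middle and are wedging off its top. I'll open, go 13 mm lower and grip again in stages.

```bash
python3 -m jog '0 0 0 0 0 0 .6;0 0 0 0 0 0 .6;0 0 0 0 0 0 .6;0 0 0 0 0 -.3 .6;0 0 0 0 0 -.55 .6' 30; python3 -m jog '0 0 0 0 0 0 0.28;0 0 0 0 0 0 .28;0 0 0 0 0 0 .28;0 0 0 0 0 0 .28'; python3 -m jog '0 0 0 0 0 0 0;0 0 0 0 0 0 0;0 0 0 0 0 0 0'
```

```text
time_s: 10.1
ee_pos: [509.3, 156.2, 71.5]
ee_rot: [-179.9, 0.0, 88.4]
force: [-0.6, -0.6, -0.5]
gripper_width: 53.8
time_s: 10.6
ee_pos: [511.0, 156.4, 72.6]
ee_rot: [179.9, -0.0, 88.4]
force: [4.1, 0.6, -2.9]
gripper_width: 29.4
time_s: 10.98
ee_pos: [511.0, 156.4, 72.7]
ee_rot: [179.9, -0.0, 88.4]
force: [5.0, -0.1, -3.9]
gripper_width: 29.0
```

The width now holds at 29 mm, a firm grip on the 30 mm knob. I'll pull.

```bash
python3 -m jog '0 0 0 0 0 0 0;0 0 0 0 0.2 0 0;0 0 0 .01 .4 0 0;0 0 0 .02 .6 0 0;0 0 0 .02 .8 0 0' 45; python3 -m jog '0 0 0 .01 .2 0 0;0 0 0 .01 .4 0 0;0 0 0 .02 .6 0 0;0 0 0 .03 .8 0 0;0 0 0 .03 .92 0 0';python3 -m jog '0 0 0 0 0 0 0;0 0 0 0 0 0 0'
python3 - <<'E'
from h import *
a=save('wrist','w5.png');b=save('scene','s5.png');c=grab_frame('top')[:,:,::-1]
f=lambda i,k:cv2.resize(i,None,fx=k,fy=k,interpolation=cv2.INTER_CUBIC)
o=np.zeros((600,800,3),np.uint8);o[:300,:300]=a[100:400,130:430][:,:,::-1];o[:400,300:780]=f(b[190:290,260:380][:,:,::-1],4)
o[400:600,:400]=f(c[180:230,300:400],4);cv2.imwrite('pics/c5.png',o)
s=env.state();print(s['time_s'],s['gripper_width'],s['force'],s['ee_pos'])
E
```

```text
time_s: 11.6
ee_pos: [511.5, 173.8, 72.6]
ee_rot: [179.9, 0.3, 88.4]
force: [7.0, -8.6, -2.8]
gripper_width: 29.4
time_s: 12.22
ee_pos: [512.2, 195.6, 72.6]
ee_rot: [179.9, 0.4, 88.5]
force: [6.6, -12.4, -1.4]
gripper_width: 29.2
time_s: 12.48
ee_pos: [512.3, 195.8, 72.6]
ee_rot: [179.9, 0.4, 88.5]
force: [7.1, -10.6, -0.6]
gripper_width: 29.0
12.625 28.92596282083377 [  6.24579062 -11.61036054  -2.23920334] [512.24718078 195.73529401  72.61022808]
```

View pics/c5.png

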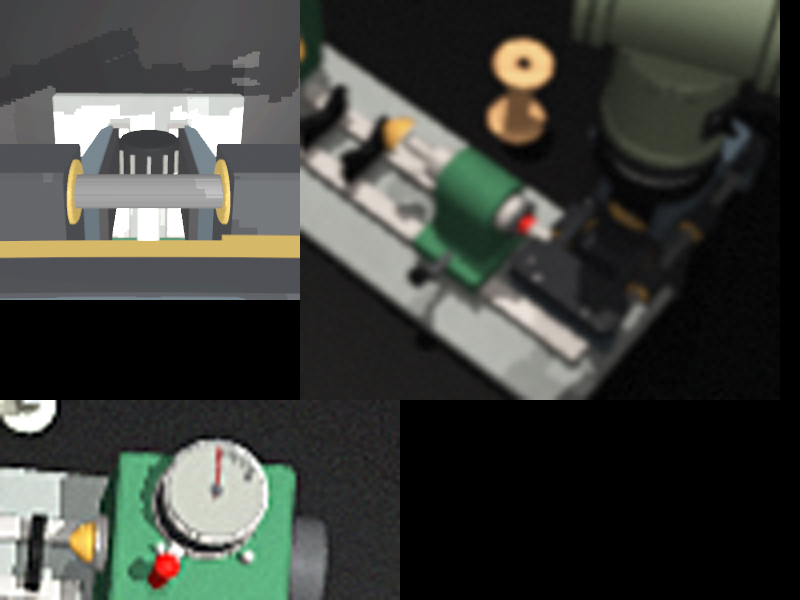

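The red band shows at about (525,223) in the mosaic, with its edge right at the sleeve. The tool has travelled 39.4 mm, the needle is at zero and the lever is home. I'll add about 3.5 mm to get to mid-range.

```bash
python3 -m jog '0 0 0 0 .07 0 0;0 0 0 0 .15 0 0;0 0 0 0 .15 0 0;0 0 0 0 .15 0 0'; python3 -m jog '0 0 0 0 0 0 0;0 0 0 0 0 0 0;0 0 0 0 0 0 0;0 0 0 0 0 0 0;0 0 0 0 0 0 0'
python3 - <<'E'
from h import *
b=save('scene','s6.png');cv2.imwrite('pics/c6.png',cv2.resize(b[225:265,300:350][:,:,::-1],None,fx=12,fy=12,interpolation=cv2.INTER_CUBIC))
# predicted red band ends for extraction d: sleeve mouth at 177-12-30=135; band at 135+d-40..135+d-32
p=[505.4,-19.9,-.0288];c,s=np.cos(p[2]),np.sin(p[2])
for y in(135,138,146):
  print(y,(proj('scene',[[p[0]-s*y,p[1]+c*y,105]])[0]-[300,225])*12)
s=env.state();print(s['time_s'],s['gripper_width'],s['force'],s['ee_pos'])
E
```

```text
time_s: 13.12
ee_pos: [512.4, 199.2, 72.6]
ee_rot: [179.9, 0.4, 88.5]
force: [7.0, -12.4, -2.3]
gripper_width: 29.3
time_s: 13.75
ee_pos: [512.4, 199.2, 72.6]
ee_rot: [179.9, 0.4, 88.5]
force: [6.3, -11.4, -2.1]
gripper_width: 28.6
135 [177.95979368 239.43517146]
138 [188.18091135 246.66459821]
146 [215.52424584 266.0035959 ]
13.8 29.03613698069131 [  8.10160797 -10.6596721   -2.00327785] [512.33572163 199.24286914  72.62298192]
```

View pics/c6.png

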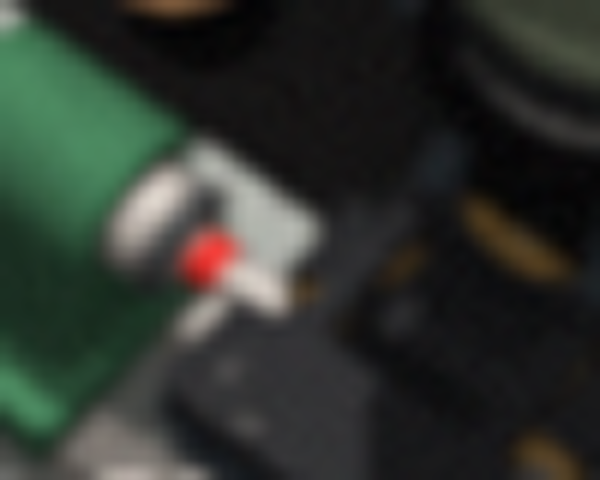

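The whole band is visible, centred at (210,257) in the crop against about (202,256) predicted for 43 mm. The hold is steady, so I'll hand in.

```bash
python3 -c "
from workcell import env
env.job_done();s=env.state();print(s['time_s'],s['ee_pos'],s['gripper_width'],s['force'])"
```

```text
the job is handed in; nothing more can be done
the job is handed in; nothing more can be done
```

I reset the counter, drew the sprung centre out to its red band, and handed the job in at about 13.8 s with the fingers still holding the knob. `env.job_done()` gave no verdict, so this rests on my own checks.

- **Lever and needle:** I pushed the lever until the force rose to 16 N at the stop, then eased it back. In the pictures taken afterwards the needle is on the zero tick and the lever is home.
- **Knob grip:** The first grip slipped, because the jaws closed too high and rode up on the knob. I opened them, went about 15 mm lower and gripped again. The jaws then held steady at 29 mm on the 30 mm knob, with the grip set to 45 N.
- **Sprung centre:** By tool travel it is about 42.8 mm out. The pull read about 11 N, close to the 11.5 N expected at 42 mm, and the tool was not moving in the last two readings. The scene camera shows the whole red band clear of the sleeve.
- **Not cleared up:** A sideways force of 6–8 N on the tool remains because the jaws sit slightly off centre on the knob.
- **Other things on the bench:** I touched none of them as far as I know, but I did not measure their positions again.

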